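Find the stamped bin and push it to the dispatch line

TASK

Two empty picking bins stand on the leatherworker's bench and one of them is stamped underneath. With the fingertips push each bin high on its near wall so that it tips over, away from the robot, onto its sloping open face and its underside shows; then push the stamped one along the table, lying as it is, until the middle of its far end rests on the paper tape of the dispatch line, square to it. Leave the other bin lying where it was tipped, disturb nothing else, and do not lift or carry anything.

Things in the scene. Friction and masses are not known exactly. Their poses are not given: they have to be found in the camera images.
- bin_a: empty blue plastic picking bin, one of two that look alike until tipped, 0.25 to 0.46 kg. Origin: centre of its underside; x ahead (away from the robot), y left, z up while it stands. Body x +-35, y +-65 mm, walls 4 mm. Its near wall (x -35 mm) is upright, flat, 130 mm tall; its far side is a lip only 30 mm tall (x +35 mm), and from the lip the open face slopes back to the rim
- bin_b: empty blue plastic picking bin, the other of the two, 0.25 to 0.46 kg. Origin: centre of its underside; x ahead (away from the robot), y left, z up while it stands. Body x +-35, y +-65 mm, walls 4 mm. Its near wall (x -35 mm) is upright, flat, 130 mm tall; its far side is a lip only 30 mm tall (x +35 mm), and from the lip the open face slopes back to the rim
- bin_a_wall (a point): point on the outside of the near wall of bin_a, 110 mm up (20 mm below its top), mid-width. Pushed ahead (+x) here with about 2 N, the bin tips about its far bottom edge; past about 0.8 rad, some 80 mm of push at that height, it falls on by itself onto its sloping face and lies there steadily at a tilt of 2.0 rad (114 degrees)
- bin_a_back (a point): middle of the near bottom edge of bin_a (x -35 mm, z 0 in its frame)
- bin_a_front (a point): middle of the far bottom edge of bin_a (x +35 mm, z 0 in its frame). Once the bin lies on its face this edge is nearest the robot, 12 mm above the table; from it the underside rises 70 mm, leaning away from the robot by 24 degrees: push there
- bin_a_lip (a point): middle of the top of the lip of bin_a (x +35 mm, z 30 mm in its frame); on the table once it lies on its face
- bin_a_rim (a point): where the sloping face of bin_a meets its rim, mid-width (x -10 mm, z 130 mm in its frame). Once the bin lies on its face this is its far end, on the table, 110 mm beyond the lip and about 135 mm beyond the front edge
- bin_b_wall (a point): point on the outside of the near wall of bin_b, 110 mm up (20 mm below its top), mid-width. Pushed ahead (+x) here with about 2 N, the bin tips about its far bottom edge; past about 0.8 rad, some 80 mm of push at that height, it falls on by itself onto its sloping face and lies there steadily at a tilt of 2.0 rad (114 degrees)
- bin_b_back (a point): middle of the near bottom edge of bin_b (x -35 mm, z 0 in its frame)
- bin_b_front (a point): middle of the far bottom edge of bin_b (x +35 mm, z 0 in its frame). Once the bin lies on its face this edge is nearest the robot, 12 mm above the table; from it the underside rises 70 mm, leaning away from the robot by 24 degrees: push there
- bin_b_lip (a point): middle of the top of the lip of bin_b (x +35 mm, z 30 mm in its frame); on the table once it lies on its face
- bin_b_rim (a point): where the sloping face of bin_b meets its rim, mid-width (x -10 mm, z 130 mm in its frame). Once the bin lies on its face this is its far end, on the table, 110 mm beyond the lip and about 135 mm beyond the front edge
- stamp (a point): centre of the stamp: a white ring 60 mm across with a diagonal cross in it, on the underside of one of the two bins (at its centre, 3 mm above the bottom of its two 4 mm runners). The other bin's underside is plain. Visible only once the bin is tipped: from above and from the robot's side
- dispatch_line: the dispatch line: a flat strip of pale paper tape across the table beyond both bins, 50 mm wide (x +-25 mm) and 660 mm long (y); origin at its centre on the table; its x points away from the robot. Things slide over it
- spool: bystander: small wooden thread spool, 40 mm across, 44 mm tall, standing between the bins; origin at the centre of its foot
- weight: bystander: small brass weight with a neck, 34 mm across, 44 mm tall, standing between the bins and nearer the robot; origin at its foot
- glue: bystander: green glue bottle, 42 mm across, 115 mm tall, standing left of the left bin; origin at its foot
- rivets: bystander: glass jar with a steel lid, 60 mm across, 60 mm tall, right of the right bin; origin at its foot
- mallet: bystander: hammer, 220 mm long, lying at the left of the work; origin under it
- awl: bystander: awl shaped like a screwdriver, 150 mm long, lying at the right of the work; origin under it
Mind the look-alikes: they are no part of the job. What is shaped like the bin_a but brown or turquoise is not meant.

How it is judged:
By the outcome, as a careful person would: the job done as asked, in the order asked, and still so for the second after the job is handed in, with the robot touching nothing.
It also fails if it takes over 61 s, if anything falls off the work surface, if the arm or the gripper's body presses on something with over 40 N, if the wrist force passes 120 N, or if a joint passes its speed limit or range.

ROBOT

A 6-joint arm with a two-finger parallel gripper is mounted at the origin on the work surface. World frame = base frame: x ahead of the robot, y to its left, z up, the work surface at z = 0. Lengths are in m, angles in degrees, forces in N, time in s.
With the tool pointing down it reaches from about 0.375 to 0.9 m from the base axis. Payload 3.1 kg.
Tool frame: the origin (TCP) lies midway between the tips of the shut fingers; the grasp point (between the pads) lies 19 mm behind it; z points along the fingers, y is the direction in which the jaws open and shut (so a half turn about z gives the same grasp; the last joint's range is limited). The gripper opens to 87 mm and grips with 3 to 60 N. Pads are 19 mm wide; open, the fingers measure 117 mm over their backs; the gripper's body (75 mm by 190 mm) begins 51 mm behind the grasp point.
Start: joints at [55.663, 30.224, 82.088, -0, 67.689, -10.227], TCP at [0.255, 0.57, 0.223] pointing down, gripper open.
Joint ranges: [-176.69, 176.69], [-43.24, 126.21], [12.49, 139.97], [-82, 262], [0, 151.66], [-163.58, 163.58]. Speed limits (degrees/s): [159.86, 159.86, 180, 180, 180, 180].

INTERFACE

Orientations are given as a 3x3 rotation matrix whose columns are the frame's x, y, z axes.
In Python, from rig import bot gives the robot as it stands.
- The arm moves only by the tool carry_out, never from a script. Its arguments are lists of equal length, an entry for each row: "grip": the gripper's target within -1 to 1 (fully open at 1, half-way at 0, shut at -1); "slide": the shift along the tool's x, y, z in mm, a list of three; "twist": the turn, a rotation vector about the tool's x, y, z in rad, a list of three. In form: {"grip": [grip, ...], "slide": [[dx, dy, dz], ...], "twist": [[wx, wy, wz], ...]}. A call has 1 to 12 rows; each row shifts and turns the pose as measured when the row begins, along the tool's axes as they then stand; what a row does not reach is not made up. A row lasts 1/10 s, in which the tool goes at most 50 mm and 8.59 degrees, less where a joint would pass 70% of its speed; a pose out of reach is approached as far as the arm can. A call is refused whole if a number of a shift passes 50 or a number of a turn 0.15, either way. A call with a gripper value outside its range is refused whole. The fingers move at their own pace and stop on an object; the grip force is fixed at half the most. Time passes only in rows, so rows that do not move let the fingers close. It gives the time, the measured TCP pose, the force and the opening at its end, in the units of the state.
- bot.read_state(): the state, without advancing time (a new reading comes with each control period).
- bot.capture(name): name is "side" or "top"; returns a dict with "color" (420x560x3 uint8, red, green, blue), "depth" (420x560 float32, m along the optical axis (not along the pixel's ray), 0 where there is no reading), "fx", "fy", "cx", "cy" (pixels), "k1" (the pictures are not rectified: a ray, as slopes to the right and down, at radius r is drawn at 1 + k1 r^2 times it, then the intrinsics apply), "position" and "rotation" of the camera in the world. Camera axes: x right, y up, looking along -z (the intrinsics and any distortion apply to the point x, -y, -z); pixel columns grow to the right and rows downward; lengths in m; the calibration is good to about 2 mm. A picture is of the moment at which its call begins.
- bot.hand_in(): hands the job in, once; it reports no verdict.
The state is a dict: "time_s": time; "joint_positions": joint angles; "qvel": joint speeds; "tau": joint torques, N m; "position": TCP position; "tcp_rot": TCP orientation; "force": force on the tool from outside, world axes, zero at the start; "moment": the same for the moment, N m; "opening": opening from 0.0 (shut) to 1.0 (fully open).
Only numpy, scipy, OpenCV 4.12 (cv2) and the standard library are available. Lean on these libraries where they do the work, as an engineer would, in place of code of your own. Each camera call takes 0.05 s, during which the arm holds its last target.

## Working session

There is one attempt and no reset: what is moved stays moved. The work goes in short steps, Python scripts to look and compute and a tool call to move; the robot and the scene stay as the last step left them, time stands still between calls to the robot, and variables do not carry over. Pictures are saved under pics/ and viewed, and the job is handed in when it is done.

Besides the shell and the picture viewer there is one more tool, called in YAML: its name, and indented under it one key for each argument. carry_out: Moves the arm, as the interface text tells. Its arguments: {"type":"object","properties":{"grip":{"type":"array"},"slide":{"type":"array"},"twist":{"type":"array"}},"required":["grip","slide","twist"]}

```bash
ls; mkdir -p pics; cat > h.py <<'E'
import numpy as np, cv2
from rig import bot
def cap(n,name):
    c=bot.capture(n); cv2.imwrite(f'pics/{name}.png',c['color'][:,:,::-1]); np.savez(f'pics/{name}.npz',**c); return c
def load(name):
    d=np.load(f'pics/{name}.npz'); return {k:d[k] for k in d.files}
def pts(c):
    h,w=c['depth'].shape; u,v=np.meshgrid(np.arange(w),np.arange(h))
    fx,fy,cx,cy,k=[float(c[q]) for q in('fx','fy','cx','cy','k1')]
    K=np.array([[fx,0,cx],[0,fy,cy],[0,0,1]])
    p=np.stack([u,v],-1).reshape(-1,1,2).astype(float)
    s=cv2.undistortPoints(p,K,np.array([k,0,0,0,0.])).reshape(h,w,2)
    d=c['depth'].astype(float)
    P=np.stack([s[...,0]*d,-s[...,1]*d,-d],-1)
    W=P@np.array(c['rotation']).T+np.array(c['position'])
    W[d==0]=np.nan
    return W
E
python3 - <<'E'
from h import *
cap('top','top0');c=cap('side','side0')
for n in('top0','side0'):
    c=load(n);print(c['position'],c['rotation'].round(3).tolist(),c['fx'],c['k1'])
s=bot.read_state();print(s)
E
```

```text
pics
[0.33496743 0.01740041 1.18698654] [[-0.023, 0.982, -0.188], [-1.0, -0.021, 0.009], [0.005, 0.188, 0.982]] 469.8702312464854 -0.14014162781628817
[ 0.07172357 -0.63791465  0.8382169 ] [[0.831, 0.375, -0.412], [-0.557, 0.579, -0.596], [0.015, 0.725, 0.689]] 439.71301651901956 0.036146704039724205
{'time_s': 0.1, 'joint_positions': array([ 5.56619040e+01,  3.02736561e+01,  8.21487922e+01, -2.48683274e-03,
        6.76892211e+01, -1.02268104e+01]), 'qvel': array([-0.02062383, -0.08774868, -0.1681133 , -0.00696846,  0.04828638,
        0.09679458]), 'tau': array([-6.60073783e-04, -4.40988529e+01, -1.77150106e+01,  6.34564762e-02,
        5.34008886e-02, -3.44055229e-05]), 'position': array([0.25492159, 0.56992838, 0.22167071]), 'tcp_rot': array([[-9.12760315e-01,  4.08494151e-01, -1.06622486e-03],
       [ 4.08495427e-01,  9.12758907e-01, -1.63198278e-03],
       [ 3.06550819e-04, -1.92515710e-03, -9.99998100e-01]]), 'force': array([ 0.03904873, -0.76031368,  0.02899413]), 'moment': array([-0.00779257,  0.00613399, -0.0179206 ]), 'opening': 0.9991779056191695}
```

View pics/top0.png

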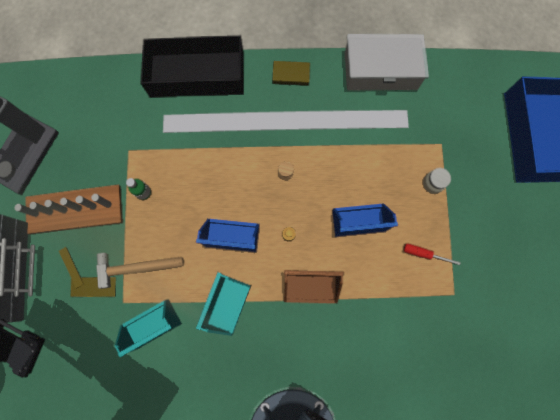

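View pics/side0.png

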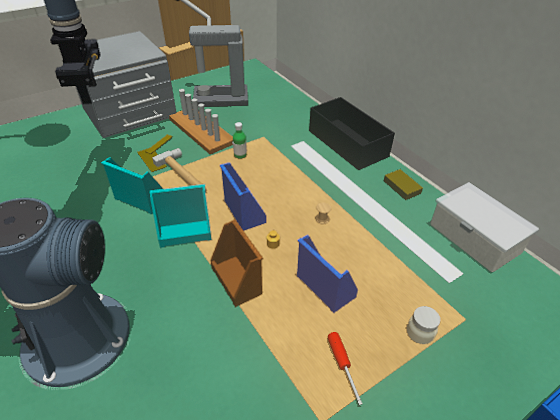

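The top view shows the two blue bins at (229,235) and (364,220), the tape at (285,121), the spool at (286,172) and the weight at (289,233). The brown look-alike is at (313,287), the turquoise ones at (225,305) and (146,330), and the mallet head at (103,268). Next I'll measure positions.

```bash
python3 - <<'E'
from h import *
for n in('top0','side0'):
    c=load(n);W=pts(c);hsv=cv2.cvtColor(c['color'],cv2.COLOR_RGB2HSV)
    m=((hsv[...,0]>108)&(hsv[...,0]<128)&(hsv[...,1]>140)).astype(np.uint8)
    N,l,st,ce=cv2.connectedComponentsWithStats(m)
    for i in range(1,N):
        if st[i,4]<300: continue
        P=W[l==i];P=P[~np.isnan(P[:,0])]
        print(n,st[i],P.min(0).round(3),P.max(0).round(3))
        if P[:,2].max()>.2 or abs(P[:,1]).max()>.4: continue
        T=P[P[:,2]>.118]
        r=cv2.minAreaRect((T[:,:2]*1000).astype(np.float32));print(' top',len(T),r,cv2.boxPoints(r).round(0).tolist(),T[:,2].max())
        r=cv2.minAreaRect((P[:,:2]*1000).astype(np.float32));print(' all',r, cv2.boxPoints(r).round(0).tolist())
        F=P[P[:,2]<.012]; 
        if len(F): print(' floor',F.mean(0),np.median(F[:,2]))
        print(' zs',np.histogram(P[:,2],bins=np.arange(-.01,.15,.01))[0])
    if n=='top0':
        for (u,v,nm) in[(286,172,'spool'),(289,233,'weight'),(136,186,'glue'),(438,180,'rivets'),(175,263,'mallethandle end'),(103,268,'head'),(418,251,'awl'),(164,125,'tapeL'),(407,119,'tapeR'),(285,121,'tapeM'),(285,111,'tapefar'),(285,131,'tapenear'),(342,271,'brown far R'),(283,272,'brown far L'),(241,280,'teal'),(221,275,'teal top'),(248,290,'tealR'),(200,330,'t')]:
            print(nm,W[v,u].round(4))
        g=(c['color'].min(-1)>165);g[:100]=0;g[140:]=0
        P=W[g];P=P[(~np.isnan(P[:,0]))&(abs(P[:,2])<.01)];r=cv2.minAreaRect((P[:,:2]*1000).astype(np.float32));print('tape',r,cv2.boxPoints(r).tolist())
        print('tape med',np.median(P,0), np.polyfit(P[:,1],P[:,0],1))
E
```

```text
top0 [ 505   77   55  105 4752] [ 0.608 -0.792 -0.002] [ 0.869 -0.614  0.115]
top0 [ 333  204   64   31 1395] [ 0.473 -0.248  0.003] [ 0.553 -0.115  0.135]
 top 211 ((492.9822082519531, -182.57376098632812), (32.49048614501953, 130.73141479492188), 4.345514297485352) [[472.0, -119.0], [482.0, -249.0], [514.0, -247.0], [504.0, -116.0]] 0.13531786378459865
 all ((512.8722534179688, -181.03121948242188), (72.40766143798828, 130.7324676513672), 4.410987854003906) [[472.0, -119.0], [482.0, -249.0], [554.0, -243.0], [544.0, -113.0]]
 floor [ 0.52372174 -0.19050582  0.0089284 ] 0.009066410556791693
 zs [  0 377 284 101  90  42  50  55  45  51  43  24  18 109 102]
top0 [ 198  219   60   32 1372] [0.439 0.073 0.001] [0.524 0.205 0.137]
 top 246 ((461.6483154296875, 140.82144165039062), (130.06968688964844, 33.39841079711914), 82.60128021240234) [[437.0, 78.0], [470.0, 74.0], [487.0, 203.0], [453.0, 207.0]] 0.13683699178549413
 all ((481.2943420410156, 138.5968017578125), (129.90415954589844, 72.39969635009766), 83.28270721435547) [[438.0, 78.0], [510.0, 70.0], [525.0, 199.0], [453.0, 207.0]]

[... 386 characters left out ...]
]
tapeR [ 7.909e-01 -3.314e-01  5.000e-04]
tapeM [ 7.878e-01 -7.000e-04  5.200e-03]
tapefar [ 0.8168 -0.0013  0.0041]
tapenear [ 7.61e-01 -1.00e-04  1.60e-03]
brown far R [ 0.3889 -0.1352 -0.0006]
brown far L [3.90e-01 1.35e-02 3.00e-04]
teal [0.3721 0.1189 0.0027]
teal top [0.3801 0.1529 0.1291]
tealR [0.3467 0.0998 0.029 ]
t [0.2502 0.2224 0.0004]
tape ((791.8910522460938, -2.196563720703125), (656.4308471679688, 49.40158462524414), 89.96558380126953) [[766.9931030273438, -330.3970947265625], [816.3947143554688, -330.4267578125], [816.7890014648438, 326.00396728515625], [767.3873901367188, 326.03363037109375]]
tape med [ 0.79168217 -0.00101821  0.00161228] [-6.71639073e-04  7.91920911e-01]
```

```bash
cat >> h.py <<'E'
from scipy.spatial.transform import Rotation as Ro
def plan(target,yaw,n):
    """rows to reach TCP target [m], tool y axis at bin yaw deg, pointing down, in n rows"""
    s=bot.read_state();R0=s['tcp_rot'];p=s['position']
    a=np.radians(yaw);Rt=np.array([[-np.cos(a),-np.sin(a),0],[-np.sin(a),np.cos(a),0],[0,0,-1.]])
    rv=Ro.from_matrix(R0.T@Rt).as_rotvec()/n
    st=(np.array(target)-p)/n; R=R0.copy()
    for i in range(n):
        print('slide',(R.T@st*1000).round(1).tolist(),'twist',rv.round(4).tolist()); R=R@Ro.from_rotvec(rv).as_matrix()
E
python3 - <<'E'
from h import *
for n in('top0','side0'):
    W=pts(load(n));hsv=cv2.cvtColor(load(n)['color'],cv2.COLOR_RGB2HSV)
    m=(hsv[...,0]>80)&(hsv[...,0]<97)&(hsv[...,1]>120)
    P=W[m&(W[...,2]>.02)&(W[...,1]<.3)]
    for y in np.arange(.05,.25,.02):
        q=P[abs(P[:,1]-y)<.01]
        if len(q): print(n,y.round(2),q[:,0].max().round(3),q[:,2].max().round(3))
plan([.415,.146,.21],-6.7,10)
E
```

```text
top0 0.09 0.356 0.038
top0 0.11 0.365 0.084
top0 0.13 0.375 0.132
top0 0.15 0.385 0.133
top0 0.17 0.382 0.135
top0 0.19 0.332 0.136
top0 0.21 0.284 0.136
side0 0.09 0.359 0.044
side0 0.11 0.366 0.089
side0 0.13 0.375 0.129
side0 0.15 0.382 0.133
side0 0.17 0.378 0.132
side0 0.19 0.331 0.131
side0 0.21 0.285 0.132
slide [-31.9, -32.2, 1.2] twist [-0.0002, -0.0001, -0.0304]
slide [-30.9, -33.1, 1.2] twist [-0.0002, -0.0001, -0.0304]
slide [-29.9, -34.0, 1.2] twist [-0.0002, -0.0001, -0.0304]
slide [-28.9, -34.9, 1.2] twist [-0.0002, -0.0001, -0.0304]
slide [-27.8, -35.8, 1.2] twist [-0.0002, -0.0001, -0.0304]
slide [-26.7, -36.6, 1.2] twist [-0.0002, -0.0001, -0.0304]
slide [-25.6, -37.4, 1.2] twist [-0.0002, -0.0001, -0.0304]
slide [-24.4, -38.2, 1.2] twist [-0.0002, -0.0001, -0.0304]
slide [-23.2, -38.9, 1.2] twist [-0.0002, -0.0001, -0.0304]
slide [-22.1, -39.6, 1.2] twist [-0.0002, -0.0001, -0.0304]
```

carry_out:
  grip: [1,1,1,1,1,1,1,1,1,1]
  slide:
    - [-32,-32,0]
    - [-31,-33,0]
    - [-30,-34,0]
    - [-29,-35,0]
    - [-28,-36,0]
    - [-27,-37,0]
    - [-26,-37,0]
    - [-24,-38,0]
    - [-23,-39,0]
    - [-22,-40,0]
  twist:
    - [0,0,-0.03]
    - [0,0,-0.03]
    - [0,0,-0.03]
    - [0,0,-0.03]
    - [0,0,-0.03]
    - [0,0,-0.03]
    - [0,0,-0.03]
    - [0,0,-0.03]
    - [0,0,-0.03]
    - [0,0,-0.03]

```text
time_s: 1.1
position: [0.4203, 0.1368, 0.2183]
tcp_rot: [[-0.995, 0.095, -0.003], [0.095, 0.995, -0.0], [0.003, -0.001, -1.0]]
force: [1.3, -0.0, 0.4]
opening: 1.0
```

```bash
python3 - <<'E'
from h import *
print(bot.read_state()['position'])
plan([.415,.146,.200],-6.7,2)
E
```

```text
[0.42029122 0.13683241 0.21825096]
slide [3.0, 4.3, 9.1] twist [-0.0003, -0.0013, 0.0107]
slide [3.1, 4.3, 9.1] twist [-0.0003, -0.0013, 0.0107]
```

carry_out:
  grip: [1,1,1]
  slide:
    - [4,6,0]
    - [3,4,5]
    - [0,0,5]
  twist:
    - [0,0,0.01]
    - [0,0,0.01]
    - [0,0,0]

```text
time_s: 1.4
position: [0.4175, 0.1418, 0.2079]
tcp_rot: [[-0.992, 0.129, -0.0], [0.129, 0.992, -0.002], [-0.0, -0.002, -1.0]]
force: [-0.6, 0.0, 0.3]
opening: 1.002
```

```bash
python3 - <<'E'
from h import *
print(bot.read_state()['position'])
plan([.415,.146,.108],-6.7,6)
E
```

```text
[0.41750036 0.14176648 0.20787289]
slide [0.5, 0.7, 16.6] twist [-0.0003, 0.0, -0.0021]
slide [0.5, 0.7, 16.6] twist [-0.0003, 0.0, -0.0021]
slide [0.5, 0.7, 16.6] twist [-0.0003, 0.0, -0.0021]
slide [0.5, 0.7, 16.6] twist [-0.0003, 0.0, -0.0021]
slide [0.5, 0.7, 16.6] twist [-0.0003, 0.0, -0.0021]
slide [0.5, 0.7, 16.6] twist [-0.0003, 0.0, -0.0021]
```

carry_out:
  grip: [1,1,1,1,1,1,1]
  slide:
    - [1,1,16]
    - [1,1,16]
    - [0,1,17]
    - [0,1,17]
    - [0,1,17]
    - [0,0,14]
    - [0,0,2]
  twist:
    - [0,0,-0.005]
    - [0,0,-0.005]
    - [0,0,-0.002]
    - [0,0,0]
    - [0,0,0]
    - [0,0,0]
    - [0,0,0]

```text
time_s: 2.1
position: [0.4093, 0.1579, 0.1025]
tcp_rot: [[-0.996, 0.094, -0.004], [0.094, 0.996, -0.002], [0.004, -0.002, -1.0]]
force: [-0.4, 1.5, 0.4]
opening: 1.003
```

```bash
python3 - <<'E'
from h import *
cap('side','s1')
print(bot.read_state()['position'])
plan([.535,.132,.108],-6.7,12)
E
```

```text
[0.40941723 0.15794489 0.10282232]
slide [-10.6, -1.2, -0.5] twist [-0.0002, -0.0003, 0.0019]
slide [-10.6, -1.1, -0.5] twist [-0.0002, -0.0003, 0.0019]
slide [-10.6, -1.1, -0.5] twist [-0.0002, -0.0003, 0.0019]
slide [-10.6, -1.1, -0.5] twist [-0.0002, -0.0003, 0.0019]
slide [-10.6, -1.1, -0.5] twist [-0.0002, -0.0003, 0.0019]
slide [-10.6, -1.1, -0.5] twist [-0.0002, -0.0003, 0.0019]
slide [-10.6, -1.0, -0.5] twist [-0.0002, -0.0003, 0.0019]
slide [-10.6, -1.0, -0.4] twist [-0.0002, -0.0003, 0.0019]
slide [-10.6, -1.0, -0.4] twist [-0.0002, -0.0003, 0.0019]
slide [-10.6, -1.0, -0.4] twist [-0.0002, -0.0003, 0.0019]
slide [-10.6, -1.0, -0.4] twist [-0.0002, -0.0003, 0.0019]
slide [-10.6, -0.9, -0.4] twist [-0.0002, -0.0003, 0.0019]
```

View pics/s1.png

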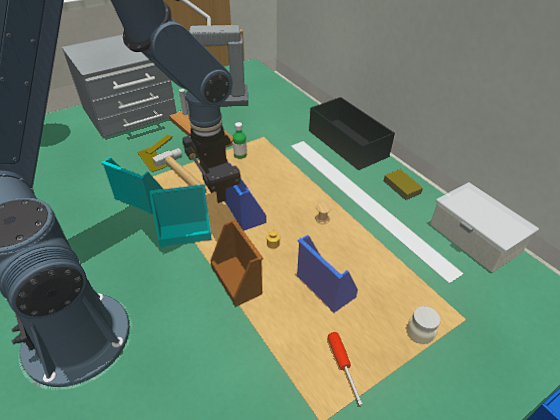

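The picture shows the gripper standing behind the left bin near (225,180), not yet touching. I'm about 11 mm off to the left, so I'll correct that first.

carry_out:
  grip: [1,1,1]
  slide:
    - [-5,-11,-5]
    - [0,0,0]
    - [0,0,0]
  twist:
    - [0,0,0.02]
    - [0,0,0]
    - [0,0,0]

```text
time_s: 2.45
position: [0.4139, 0.1473, 0.1093]
tcp_rot: [[-0.994, 0.112, -0.002], [0.112, 0.994, -0.001], [0.002, -0.002, -1.0]]
force: [0.6, -0.2, 0.1]
opening: 0.997
```

```bash
python3 - <<'E'
from h import *
s=bot.read_state();print(s['position'],s['force'])
plan([.515,.1345,.108],-6.7,10)
E
```

```text
[0.41389404 0.14727234 0.10928159] [ 0.57461017 -0.18066385  0.14360494]
slide [-10.2, -0.1, 0.1] twist [-0.0002, -0.0002, 0.0005]
slide [-10.2, -0.1, 0.1] twist [-0.0002, -0.0002, 0.0005]
slide [-10.2, -0.1, 0.1] twist [-0.0002, -0.0002, 0.0005]
slide [-10.2, -0.1, 0.1] twist [-0.0002, -0.0002, 0.0005]
slide [-10.2, -0.1, 0.1] twist [-0.0002, -0.0002, 0.0005]
slide [-10.2, -0.1, 0.1] twist [-0.0002, -0.0002, 0.0005]
slide [-10.2, -0.1, 0.1] twist [-0.0002, -0.0002, 0.0005]
slide [-10.2, -0.1, 0.1] twist [-0.0002, -0.0002, 0.0005]
slide [-10.2, -0.1, 0.1] twist [-0.0002, -0.0002, 0.0005]
slide [-10.2, -0.1, 0.1] twist [-0.0002, -0.0002, 0.0005]
```

carry_out:
  grip: [1,1,1,1,1,1,1,1,1]
  slide:
    - [-8,0,0]
    - [-8,0,0]
    - [-8,0,0]
    - [-8,0,0]
    - [-8,0,0]
    - [-8,0,0]
    - [-8,0,0]
    - [-8,0,0]
    - [-8,0,0]
  twist:
    - [0,0,0]
    - [0,0,0]
    - [0,0,0]
    - [0,0,0]
    - [0,0,0]
    - [0,0,0]
    - [0,0,0]
    - [0,0,0]
    - [0,0,0]

```text
time_s: 3.35
position: [0.4905, 0.138, 0.1105]
tcp_rot: [[-0.994, 0.113, -0.003], [0.114, 0.994, -0.001], [0.003, -0.002, -1.0]]
force: [-0.7, 0.4, 1.8]
opening: 1.0
```

```bash
python3 - <<'E'
from h import *
cap('side','s2');s=bot.read_state();print(s['position'],s['force'])
E
```

```text
[0.49294709 0.13781661 0.11073692] [ 0.75923036  0.28423611 -0.19912129]
```

View pics/s2.png

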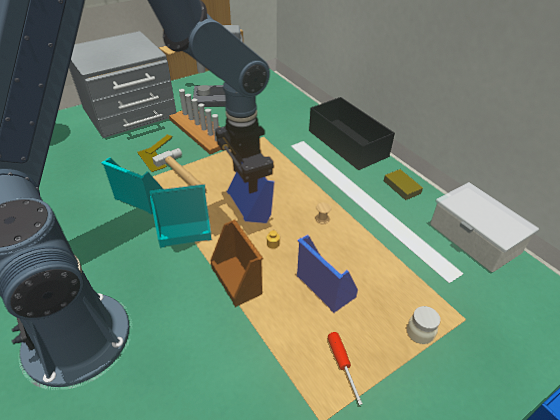

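The left bin at (250,200) is tipping cleanly, so I'll keep pushing.

carry_out:
  grip: [1,1,1,1,1,1,1,1,1]
  slide:
    - [-8,0,0]
    - [-8,0,0]
    - [-8,0,0]
    - [-8,0,0]
    - [-5,0,0]
    - [0,0,0]
    - [0,0,-30]
    - [0,0,-30]
    - [0,0,-30]
  twist:
    - [0,0,0]
    - [0,0,0]
    - [0,0,0]
    - [0,0,0]
    - [0,0,0]
    - [0,0,0]
    - [0,0,0]
    - [0,0,0]
    - [0,0,0]

```text
time_s: 4.3
position: [0.5305, 0.1329, 0.1977]
tcp_rot: [[-0.993, 0.114, -0.011], [0.114, 0.994, -0.002], [0.01, -0.003, -1.0]]
force: [0.6, -0.6, 0.9]
opening: 1.0
```

```bash
python3 - <<'E'
from h import *
cap('side','s3');s=bot.read_state();print(s['position'],s['force'])
plan([.43,-.188,.21],4.4,9)
E
```

```text
[0.53388055 0.13318785 0.20293001] [1.56030886 0.15648271 2.08904272]
slide [7.4, -36.8, -0.7] twist [-0.0001, -0.0, -0.0212]
slide [8.2, -36.6, -0.7] twist [-0.0001, -0.0, -0.0212]
slide [9.0, -36.4, -0.7] twist [-0.0001, -0.0, -0.0212]
slide [9.7, -36.2, -0.8] twist [-0.0001, -0.0, -0.0212]
slide [10.5, -36.0, -0.8] twist [-0.0001, -0.0, -0.0212]
slide [11.3, -35.8, -0.8] twist [-0.0001, -0.0, -0.0212]
slide [12.0, -35.5, -0.8] twist [-0.0001, -0.0, -0.0212]
slide [12.8, -35.3, -0.8] twist [-0.0001, -0.0, -0.0212]
slide [13.5, -35.0, -0.8] twist [-0.0001, -0.0, -0.0212]
```

View pics/s3.png

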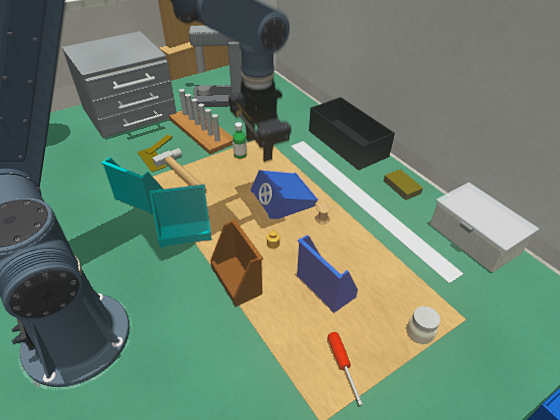

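The left bin now lies on its face, with the stamp visible at (265,193). Next is the right bin.

carry_out:
  grip: [1,1,1,1,1,1,1,1,1,1]
  slide:
    - [7,-36,0]
    - [7,-36,0]
    - [8,-36,0]
    - [8,-36,0]
    - [9,-36,0]
    - [9,-35,0]
    - [10,-35,0]
    - [10,-30,0]
    - [8,-15,0]
    - [0,0,0]
  twist:
    - [0,0,-0.02]
    - [0,0,-0.02]
    - [0,0,-0.02]
    - [0,0,-0.02]
    - [0,0,-0.02]
    - [0,0,-0.02]
    - [0,0,-0.02]
    - [0,0,-0.02]
    - [0,0,-0.02]
    - [0,0,0]

```text
time_s: 5.35
position: [0.445, -0.1678, 0.2055]
tcp_rot: [[-0.997, -0.079, 0.009], [-0.079, 0.997, -0.002], [-0.009, -0.002, -1.0]]
force: [-0.3, 0.0, -0.2]
opening: 1.001
```

```bash
python3 - <<'E'
from h import *
print(bot.read_state()['position'])
plan([.446,-.186,.2],4.4,1)
E
```

```text
[ 0.44496418 -0.16781437  0.20545446]
slide [0.5, -18.2, 5.5] twist [-0.0022, 0.009, 0.0025]
```

carry_out:
  grip: [1,1,1,1,1,1,1,1,1]
  slide:
    - [0,-10,0]
    - [0,-8,0]
    - [0,0,10]
    - [0,0,16]
    - [0,0,16]
    - [0,0,16]
    - [0,0,16]
    - [0,0,10]
    - [0,0,0]
  twist:
    - [0,0.01,0.003]
    - [0,0,0]
    - [0,0,0]
    - [0,0,0]
    - [0,0,0]
    - [0,0,0]
    - [0,0,0]
    - [0,0,0]
    - [0,0,0]

```text
time_s: 6.25
position: [0.4481, -0.1813, 0.1153]
tcp_rot: [[-0.997, -0.082, -0.002], [-0.082, 0.997, 0.0], [0.002, 0.001, -1.0]]
force: [0.4, -0.4, -0.7]
opening: 1.001
```

```bash
python3 - <<'E'
from h import *
print(bot.read_state()['position'])
plan([.446,-.186,.109],4.4,1)
E
```

```text
[ 0.44812634 -0.18133925  0.11531503]
slide [2.5, -4.5, 6.3] twist [0.0006, -0.0022, 0.0048]
```

carry_out:
  grip: [1,1,1,1,1,1,1,1,1,1,1,1]
  slide:
    - [0,-5,6]
    - [0,0,0]
    - [-8,0,0]
    - [-8,0,0]
    - [-8,0,0]
    - [-8,0,0]
    - [-8,0,0]
    - [-8,0,0]
    - [-8,0,0]
    - [-8,0,0]
    - [-8,0,0]
    - [-8,0,0]
  twist:
    - [0,0,0.005]
    - [0,0,0]
    - [0,0,0]
    - [0,0,0]
    - [0,0,0]
    - [0,0,0]
    - [0,0,0]
    - [0,0,0]
    - [0,0,0]
    - [0,0,0]
    - [0,0,0]
    - [0,0,0]

```text
time_s: 7.45
position: [0.5365, -0.1802, 0.1113]
tcp_rot: [[-0.997, -0.077, 0.001], [-0.077, 0.997, -0.002], [-0.001, -0.002, -1.0]]
force: [-0.6, 0.4, 0.2]
opening: 0.998
```

carry_out:
  grip: [1,1,1,1,1,1]
  slide:
    - [-8,0,0]
    - [-8,0,0]
    - [-4,0,0]
    - [0,0,-20]
    - [0,0,-30]
    - [0,0,-30]
  twist:
    - [0,0,0]
    - [0,0,0]
    - [0,0,0]
    - [0,0,0]
    - [0,0,0]
    - [0,0,0]

```text
time_s: 8.05
position: [0.5573, -0.1765, 0.1875]
tcp_rot: [[-0.997, -0.078, -0.008], [-0.078, 0.997, 0.004], [0.008, 0.004, -1.0]]
force: [-0.4, 0.1, 0.4]
opening: 0.999
```

```bash
python3 - <<'E'
from h import *
cap('side','s4');s=bot.read_state();print(s['position'],s['force'])
E
```

```text
[ 0.56031039 -0.17795093  0.19291111] [ 0.61371846 -0.16278993  2.71224678]
```

View pics/s4.png

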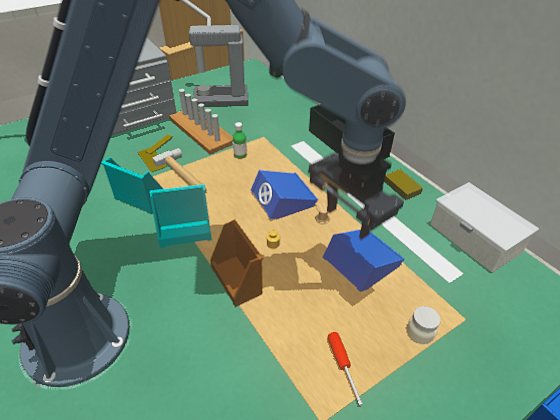

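Both bins are tipped, and the right one's underside at (345,258) is plain. I'll go back behind the stamped bin and measure.

carry_out:
  grip: [1,1,1,1,1,1,1,1,1,1,1]
  slide:
    - [8,36,0]
    - [9,36,0]
    - [9,36,0]
    - [9,36,0]
    - [10,36,0]
    - [10,36,0]
    - [10,36,0]
    - [11,30,0]
    - [11,20,0]
    - [5,10,0]
    - [0,0,0]
  twist:
    - [0,0,0.02]
    - [0,0,0.02]
    - [0,0,0.02]
    - [0,0,0.02]
    - [0,0,0.02]
    - [0,0,0.02]
    - [0,0,0.02]
    - [0,0,0.02]
    - [0,0,0.02]
    - [0,0,0.01]
    - [0,0,0]

```text
time_s: 9.2
position: [0.4704, 0.1442, 0.1928]
tcp_rot: [[-0.992, 0.124, 0.011], [0.124, 0.992, -0.005], [-0.012, -0.004, -1.0]]
force: [0.6, -1.1, 0.1]
opening: 0.999
```

```bash
cat >> h.py <<'E'
def bins(n):
    c=load(n);W=pts(c);hsv=cv2.cvtColor(c['color'],cv2.COLOR_RGB2HSV)
    m=((hsv[...,0]>106)&(hsv[...,0]<130)&(hsv[...,1]>120)).astype(np.uint8)
    m=cv2.morphologyEx(m,cv2.MORPH_CLOSE,np.ones((9,9)))
    N,l,st,ce=cv2.connectedComponentsWithStats(m)
    for i in range(1,N):
        if st[i,4]<300: continue
        P=W[l==i];P=P[~np.isnan(P[:,0])];P=P[P[:,2]>.008]
        if abs(P[:,1]).max()>.45: continue
        r=cv2.minAreaRect((P[:,:2]*1000).astype(np.float32));print(n,st[i],'rect',np.round(r[0]),np.round(r[1]),round(r[2],1),cv2.boxPoints(r).round(0).tolist(),'zmax',P[:,2].max().round(3))
E
python3 - <<'E'
from h import *
cap('side','s5');cap('top','t5');s=bot.read_state();print(s['position'],s['force'])
bins('t5');bins('s5')
E
```

```text
[0.47130412 0.14289615 0.19282209] [ 0.29006294 -0.13929224  0.05213615]
t5 [ 326  145   59   60 2852] rect [ 635. -173.] [147. 129.] 4.1 [[557.0, -114.0], [567.0, -243.0], [713.0, -232.0], [704.0, -103.0]] zmax 0.081
t5 [ 212  159   54   52 1740] rect [576. 122.] [132. 204.] 88.0 [[472.0, 60.0], [676.0, 53.0], [680.0, 185.0], [477.0, 192.0]] zmax 0.519
s5 [ 251  171   66   47 1784] rect [600. 123.] [133. 144.] 82.6 [[521.0, 66.0], [663.0, 48.0], [680.0, 180.0], [538.0, 198.0]] zmax 0.076
s5 [ 323  228   81   63 2947] rect [ 633. -175.] [147. 133.] 4.7 [[555.0, -115.0], [565.0, -247.0], [712.0, -235.0], [701.0, -103.0]] zmax 0.077
```

View pics/t5.png

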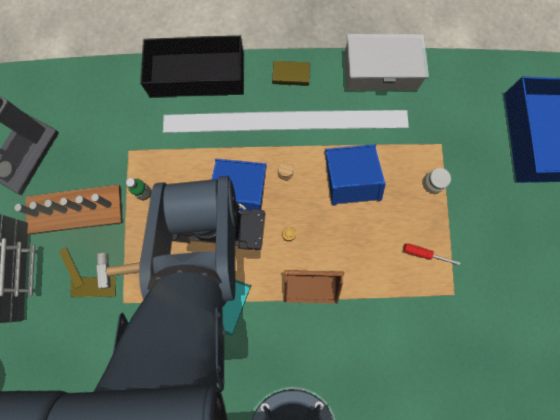

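View pics/s5.png

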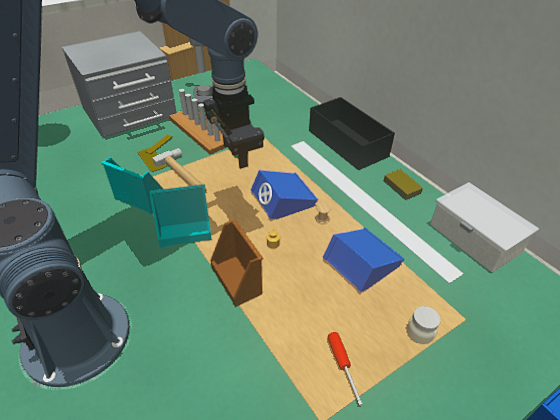

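The top view shows the plain bin at (355,173) and the stamped one at (239,183), partly hidden by the arm. Their heights of about 77 mm and footprints of about 145x132 mm match a bin on its face. The stamped bin's yaw is about -7°, and its rim middle is near (0.662, 0.115). I'll lower behind it with the tool square to the tape.

```bash
python3 - <<'E'
from h import *
plan([.478,.125,.19],0,3)
E
```

```text
slide [-3.0, -5.6, 1.0] twist [-0.0017, 0.004, -0.042]
slide [-2.7, -5.8, 1.0] twist [-0.0017, 0.004, -0.042]
slide [-2.5, -5.9, 1.0] twist [-0.0017, 0.004, -0.042]
```

carry_out:
  grip: [1,1,1,1,1,1,1,1,1,1,1,1]
  slide:
    - [-3,-6,0]
    - [-3,-6,0]
    - [-2,-4,0]
    - [0,0,10]
    - [0,0,15]
    - [0,0,15]
    - [0,0,15]
    - [0,0,15]
    - [0,0,15]
    - [0,0,10]
    - [0,0,5]
    - [0,0,0]
  twist:
    - [0,0.005,-0.04]
    - [0,0.005,-0.04]
    - [0,0,-0.04]
    - [0,0,0]
    - [0,0,0]
    - [0,0,0]
    - [0,0,0]
    - [0,0,0]
    - [0,0,0]
    - [0,0,0]
    - [0,0,0]
    - [0,0,0]

```text
time_s: 10.5
position: [0.4829, 0.1162, 0.0852]
tcp_rot: [[-1.0, 0.02, 0.003], [0.02, 1.0, -0.007], [-0.003, -0.007, -1.0]]
force: [0.3, -0.2, -0.6]
opening: 0.998
```

```bash
python3 - <<'E'
from h import *
print(bot.read_state()['position'])
plan([.49,.125,.036],0,2)
E
```

```text
[0.48287824 0.11622978 0.08517166]
slide [-3.4, 4.6, 24.6] twist [-0.0033, 0.0016, -0.0101]
slide [-3.5, 4.5, 24.6] twist [-0.0033, 0.0016, -0.0101]
```

carry_out:
  grip: [1,1,1,1,1,1]
  slide:
    - [0,5,10]
    - [0,4,15]
    - [0,0,14]
    - [0,0,8]
    - [0,0,2]
    - [0,0,0]
  twist:
    - [-0.004,0.003,-0.01]
    - [-0.003,0,-0.01]
    - [0,0,0]
    - [0,0,0]
    - [0,0,0]
    - [0,0,0]

```text
time_s: 11.1
position: [0.4861, 0.1265, 0.0352]
tcp_rot: [[-1.0, -0.002, 0.007], [-0.002, 1.0, 0.002], [-0.007, 0.002, -1.0]]
force: [-0.1, 0.6, 0.7]
opening: 1.0
```

```bash
python3 - <<'E'
from h import *
print(bot.read_state()['position'])
plan([.49,.125,.036],0,1)
E
```

```text
[0.48609576 0.12654382 0.03515512]
slide [-3.9, -1.5, -0.8] twist [0.0017, 0.0067, 0.0015]
```

carry_out:
  grip: [1,1,1,1,1,1,1,1,1,1,1,1]
  slide:
    - [-7,-1,0]
    - [-7,0,0]
    - [-7,0,0]
    - [-7,0,0]
    - [-7,0,0]
    - [-7,0,0]
    - [-7,0,0]
    - [-7,0,0]
    - [-7,0,0]
    - [-7,0,0]
    - [-5,0,0]
    - [0,0,0]
  twist:
    - [0.001,0.005,0.001]
    - [0,0,0]
    - [0,0,0]
    - [0,0,0]
    - [0,0,0]
    - [0,0,0]
    - [0,0,0]
    - [0,0,0]
    - [0,0,0]
    - [0,0,0]
    - [0,0,0]
    - [0,0,0]

```text
time_s: 12.3
position: [0.5649, 0.125, 0.0368]
tcp_rot: [[-1.0, -0.0, -0.005], [-0.0, 1.0, -0.0], [0.005, -0.0, -1.0]]
force: [-1.1, -0.1, 1.6]
opening: 1.003
```

```bash
python3 - <<'E'
from h import *
cap('side','s6');cap('top','t6');s=bot.read_state();print(s['position'],s['force'])
bins('t6');bins('s6');plan([.57,.125,.036],0,1)
E
```

```text
[0.56470779 0.12507523 0.03682013] [-0.60572185 -0.80561762  0.69460884]
t6 [ 326  145   59   60 2850] rect [ 634. -173.] [145. 130.] 4.4 [[557.0, -114.0], [567.0, -244.0], [712.0, -233.0], [702.0, -103.0]] zmax 0.08
s6 [280 166  46  47 835] rect [658. 101.] [204. 110.] 42.9 [[546.0, 71.0], [621.0, -9.0], [771.0, 130.0], [696.0, 210.0]] zmax 0.151
s6 [ 323  228   81   63 2946] rect [ 634. -175.] [147. 132.] 4.4 [[556.0, -114.0], [566.0, -246.0], [712.0, -235.0], [702.0, -103.0]] zmax 0.077
slide [-5.3, -0.1, 0.8] twist [-0.0, -0.0042, 0.0001]
```

View pics/s6.png

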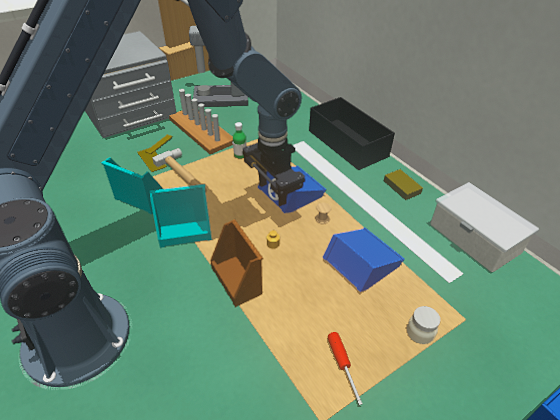

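The stamped bin's face at (270,190) is being pushed squarely and it clears the spool at (322,216). I'll continue.

carry_out:
  grip: [1,1,1,1,1,1,1,1,1,1,1]
  slide:
    - [-7,0,0]
    - [-7,0,0]
    - [-7,0,0]
    - [-7,0,0]
    - [-7,0,0]
    - [-7,0,0]
    - [-7,0,0]
    - [-7,0,0]
    - [-7,0,0]
    - [-4,0,0]
    - [0,0,0]
  twist:
    - [0,-0.004,0]
    - [0,0,0]
    - [0,0,0]
    - [0,0,0]
    - [0,0,0]
    - [0,0,0]
    - [0,0,0]
    - [0,0,0]
    - [0,0,0]
    - [0,0,0]
    - [0,0,0]

```text
time_s: 13.5
position: [0.6352, 0.1256, 0.0366]
tcp_rot: [[-1.0, -0.001, -0.005], [-0.001, 1.0, 0.0], [0.005, 0.0, -1.0]]
force: [-2.9, 0.3, 3.2]
opening: 1.001
```

```bash
python3 - <<'E'
from h import *
cap('side','s7');cap('top','t7');s=bot.read_state();print(s['position'],s['force'],s['tcp_rot'].round(3).tolist())
for n in('t7','s7'):
    c=load(n);W=pts(c);hsv=cv2.cvtColor(c['color'],cv2.COLOR_RGB2HSV)
    m=(hsv[...,0]>106)&(hsv[...,0]<130)&(hsv[...,1]>120)&(W[...,1]>0.03)&(W[...,1]<.3)&(W[...,2]>.005)&(W[...,2]<.09)&(W[...,0]>.6)
    P=W[m];print(n,len(P))
    for y in np.arange(.06,.2,.015):
        q=P[abs(P[:,1]-y)<.0075]
        if len(q):print(y.round(3),'far x',q[:,0].max().round(4))
    print('ymin/max',P[:,1].min(),P[:,1].max())
E
```

```text
[0.63494836 0.12561925 0.03658747] [-0.92593113  0.17735742  1.04652816] [[-1.0, -0.001, -0.005], [-0.001, 1.0, 0.0], [0.005, 0.0, -1.0]]
t7 82
0.075 far x 0.7788
0.09 far x 0.6404
ymin/max 0.07190147740596246 0.08818648756932199
s7 698
0.06 far x 0.7022
0.075 far x 0.7767
0.09 far x 0.7785
0.105 far x 0.7757
0.12 far x 0.7772
0.135 far x 0.7765
0.15 far x 0.6618
0.165 far x 0.6624
0.18 far x 0.7729
0.195 far x 0.7735
ymin/max 0.06537505620586304 0.19693396911660233
```

View pics/t7.png

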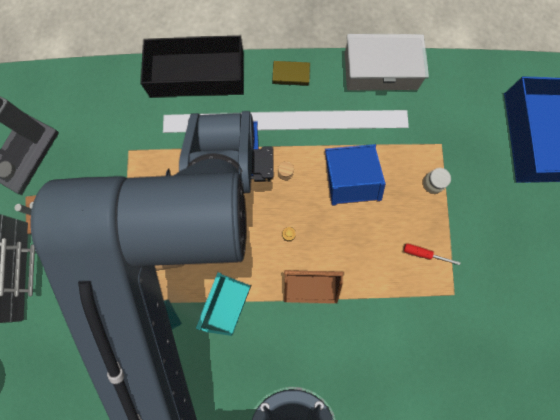

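View pics/s7.png

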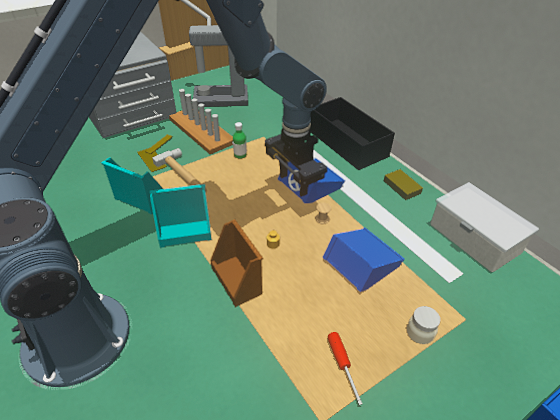

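The far end is just short of the tape, with the rim at about 0.769 against 0.792. I'll push about 22 mm more, then back off and measure.

carry_out:
  grip: [1,1,1,1,1,1,1,1,1,1]
  slide:
    - [-6,0,0]
    - [-6,0,0]
    - [-6,0,0]
    - [-3,0,0]
    - [0,0,0]
    - [0,0,0]
    - [15,0,0]
    - [30,0,0]
    - [20,0,-20]
    - [10,0,-40]
  twist:
    - [0,0,0]
    - [0,0,0]
    - [0,0,0]
    - [0,0,0]
    - [0,0,0]
    - [0,0,0]
    - [0,0,0]
    - [0,0,0]
    - [0,0,0]
    - [0,0,0]

```text
time_s: 14.6
position: [0.583, 0.1249, 0.0922]
tcp_rot: [[-1.0, 0.001, -0.001], [0.001, 1.0, 0.0], [0.001, 0.0, -1.0]]
force: [0.7, 0.3, 0.4]
opening: 1.0
```

carry_out:
  grip: [1,1,1,1,1,1,1,1]
  slide:
    - [20,0,-40]
    - [30,0,-40]
    - [35,0,-20]
    - [35,10,0]
    - [20,20,0]
    - [0,20,0]
    - [0,10,0]
    - [0,0,0]
  twist:
    - [0,0,0]
    - [0,0,0]
    - [0,0,0]
    - [0,0,0]
    - [0,0,0]
    - [0,0,0]
    - [0,0,0]
    - [0,0,0]

```text
time_s: 15.4
position: [0.4543, 0.1864, 0.2017]
tcp_rot: [[-0.999, 0.004, 0.046], [0.004, 1.0, 0.003], [-0.046, 0.003, -0.999]]
force: [1.0, 0.8, 0.0]
opening: 0.997
```

```bash
python3 - <<'E'
from h import *
cap('side','s8');cap('top','t8');s=bot.read_state();print(s['position'],s['time_s'])
bins('t8');bins('s8')
for n in('t8','s8'):
    c=load(n);W=pts(c);hsv=cv2.cvtColor(c['color'],cv2.COLOR_RGB2HSV)
    m=(hsv[...,0]>106)&(hsv[...,0]<130)&(hsv[...,1]>120)&(W[...,1]>0.03)&(W[...,1]<.3)&(W[...,2]>.005)&(W[...,2]<.09)&(W[...,0]>.6)
    P=W[m]
    for y in np.arange(.06,.2,.015):
        q=P[abs(P[:,1]-y)<.0075]
        if len(q):print(n,y.round(3),'far x',q[:,0].max().round(4),'near',q[:,0].min().round(4))
E
```

```text
[0.45430066 0.18535337 0.20139507] 15.5
t8 [ 206  115   53   57 2657] rect [726. 136.] [147. 129.] 2.0 [[650.0, 198.0], [655.0, 69.0], [802.0, 74.0], [797.0, 203.0]] zmax 0.08
t8 [ 326  145   59   60 2851] rect [ 635. -173.] [146. 130.] 4.1 [[557.0, -113.0], [566.0, -243.0], [712.0, -232.0], [703.0, -103.0]] zmax 0.08
s8 [ 284  156   66   44 1848] rect [725. 133.] [147. 133.] 1.2 [[650.0, 198.0], [653.0, 65.0], [800.0, 68.0], [797.0, 201.0]] zmax 0.076
s8 [ 323  228   81   63 2944] rect [ 634. -176.] [148. 131.] 3.3 [[556.0, -115.0], [564.0, -246.0], [712.0, -237.0], [704.0, -106.0]] zmax 0.077
t8 0.075 far x 0.7985 near 0.6561
t8 0.09 far x 0.8 near 0.6592
t8 0.105 far x 0.7989 near 0.6569
t8 0.12 far x 0.7994 near 0.6589
t8 0.135 far x 0.7978 near 0.6616
t8 0.15 far x 0.7986 near 0.656
t8 0.165 far x 0.7967 near 0.6561
t8 0.18 far x 0.7962 near 0.6533
t8 0.195 far x 0.7973 near 0.6505
s8 0.06 far x 0.7116 near 0.6562
s8 0.075 far x 0.7979 near 0.6557
s8 0.09 far x 0.7984 near 0.6574
s8 0.105 far x 0.7979 near 0.6567
s8 0.12 far x 0.7992 near 0.6565
s8 0.135 far x 0.7966 near 0.6559
s8 0.15 far x 0.7947 near 0.6549
s8 0.165 far x 0.7939 near 0.6538
s8 0.18 far x 0.7937 near 0.6513
s8 0.195 far x 0.7935 near 0.6502
```

View pics/t8.png

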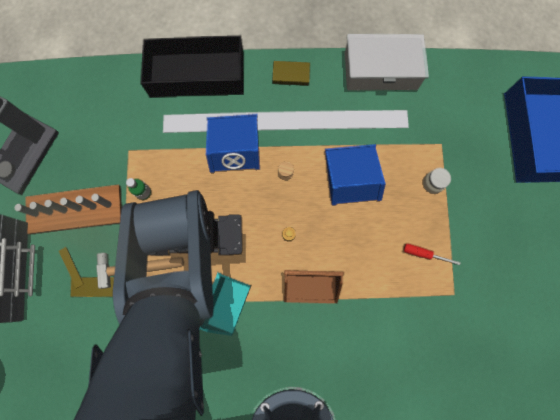

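View pics/s8.png

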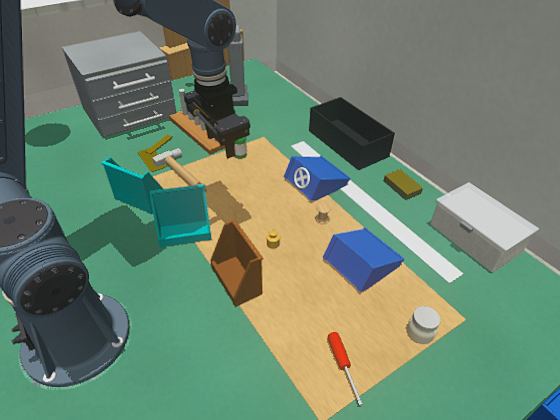

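The top view shows the stamped bin at (233,142), its far end on the tape at (234,120) and the stamp at (233,160). I estimate the rim middle at x 0.788 (tape centre 0.792 ±25 mm) with yaw of about 1.5°. Last, I'll check the bystanders.

```bash
python3 - <<'E'
from h import *
for a,b,R in(('top0','t8',{'spool':(286,172),'weight':(289,233),'glue':(137,187),'rivets':(438,180),'awl':(430,254),'brown':(313,287),'teal':(240,300),'head':(103,262)}),('side0','s8',{'spool':(322,215),'weight':(273,240),'glue':(239,130),'rivets':(424,324),'awl':(345,365),'mallet':(165,158),'teal':(180,230),'brown':(237,262)})):
    A=load(a)['color'].astype(int);B=load(b)['color'].astype(int)
    for k,(u,v) in R.items():
        s=np.s_[v-8:v+9,u-8:u+9];d=abs(A[s]-B[s]);print(b,k,d.mean().round(1),d.max())
s=bot.read_state();print(s['force'],s['position'])
E
```

```text
t8 spool 17.5 28
t8 weight 17.7 27
t8 glue 11.7 28
t8 rivets 20.8 27
t8 awl 15.8 28
t8 brown 12.9 21
t8 teal 17.4 49
t8 head 14.9 26
s8 spool 2.9 6
s8 weight 3.8 7
s8 glue 66.3 176
s8 rivets 3.9 6
s8 awl 3.4 7
s8 mallet 3.5 6
s8 teal 30.1 72
s8 brown 2.9 7
[-0.12363945 -0.19059502  0.52642074] [0.45430066 0.18535337 0.20139507]
```

```bash
python3 -c "
from rig import bot
print(bot.hand_in(),bot.read_state()['time_s'])"
```

```text
the job is handed in; nothing more can be done
the job is handed in; nothing more can be done
```

I tipped both bins onto their sloping faces with the open fingertips. The stamp was on the left one, so I pushed that bin, lying as it was, onto the dispatch line. I left the right bin where it fell and handed the job in at about 15.5 s.

- **Position:** both cameras put the stamped bin's farthest point at x of about 0.798 m. That puts the middle of its far end at about 0.788 m, against the tape centre at 0.792 m (tape ±25 mm). This end was worked out from the bin's shape, not seen directly.
- **Squareness:** it is not perfectly square, about 1–2° off. The two cameras gave 2.0° and 1.2°, and I left it there.
- **Other bin:** it had not moved since it was tipped, within about 2 mm.
- **Bystanders:** comparing pictures from before and after showed no movement. The top picture had a uniform brightness change throughout. In the side view the gripper hid the glue bottle, so that one was checked only from above. The side patch on the nearer turquoise bin also differed; I put that down to shadow.
- **Forces:** readings taken between moves stayed around 3 N or less, and the arm was clear of everything at hand-in.

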